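Index the board carriage under the inspection lens

TASK

Pull the black locking knob straight out until it stays out on its detent, then slide the board carriage by its tab from the parking position towards the lens and push the knob in again, so that its pin drops into the carriage's second, narrow notch: the knob must end fully home, with the carriage locked there. You will have to feel for the notch, since its exact place on the carriage varies. Leave the two white needle flasks where they stand, upright, and let go of everything at the end.

Things in the scene. Friction and masses are not known exactly. Their poses are not given: they have to be found in the camera images.
- fixture: Aluminium base of the inspection slide, fixed on the bench. Origin at bench level; z up. The base spans x -100..130, y -220..180, is 12 mm thick. Its -x (knob) side faces roughly to the robot; +y is the parking end, -y the lens end. A white lens tube, 52 mm across, hangs at x 48, y -125, from 102 to 250 mm above the bench; its post is at x 118, y -155 mm.
- knob_grip (a point): Middle of the black push-pull knob's waist, the place to pinch; moves with it. Head 37 mm long, 38 mm across, waist 32 mm. Axis z points OUT, the way to pull, 25 deg from upright, leaning to fixture -x; y is the fixture's y, free to close fingers along. Knob home: point 37 mm off the barrel face, 131 mm above the bench.
- knob_face (a point): Centre of the outer face of the fixed guide barrel (34 mm across) from which the knob's 12 mm stem comes out along the barrel's tilted axis. The barrel sits on a grey bracket 50 mm wide; 6 mm below the face a round boss sticks out to 38 mm on the +y side. Axes as the fixture. A wooden brush lies loose on the base to the +y side of it.
- knob_top (a point): Centre of the knob's outer end face, the place to press; 20 mm from knob_grip along the knob's axis, same axes.
- knob (a joint): How far the knob is out, m: 0 home, 0.022 out at its stop, kept there by a detent. Pulling takes 7-12 N at first, none at the hump at 0.015; pushing in off the detent about 6 N; inside 0.015 a spring draws it home with 1 N, growing to 8 N. Its round-nosed 12 mm pin lands on the carriage's solid notched bar at 0.012; with a notch below it goes on to 0.
- tab (a point): Centre of the upright aluminium tab by which the carriage is slid: 50 mm along fixture x, 12 mm thick along fixture y; its top is 18 mm above this point, the carriage plate 30 mm below. About 69 mm above the bench. Axes as the fixture. A board clamp begins 42 mm away on the lens side; its top is 14 mm below this point.
- carriage (a joint): Travel of the carriage, m, along fixture -y from parking (about 0, pin in a wide slot) to the end stop at 0.128; friction 2 N. Its narrow notch, 16 mm wide, is under the pin at 0.100, unknown by 0.008 either way; at 0.050..0.083 the pin surely lands on solid bar. Slid on slowly with the pin on the bar, the pin drops in by its spring and stops it.
- flask_a_mid (a point): White plastic needle flask, 38 mm across, 98 mm high with its steel needle, standing on the base in front of the lens. This point is on its axis, 35 mm above its foot; z is its axis.
- flask_b_mid (a point): A second such flask standing on the bench to the robot's right. This point is on its axis, 35 mm above its foot; z is its axis.
There are look-alikes about, which are no part of the job. What is shaped like the part that bears flask_a_mid but blue is not meant.

How it is judged:
By the outcome, as a careful person would: the job done as asked, in the order asked, and still so for the second after the job is handed in, with the robot touching nothing.
It also fails if it takes over 54 s, if anything falls off the work surface, if the arm or the gripper's body presses on something with over 40 N, if the wrist force passes 120 N, or if a joint passes its speed limit or range.

ROBOT

A 6-joint arm with a two-finger parallel gripper is mounted at the origin on the work surface. World frame = base frame: x ahead of the robot, y to its left, z up, the work surface at z = 0. Lengths are in mm, angles in rad, forces in N, time in s.
With the tool pointing down it reaches from about 275 to 1000 mm from the base axis. Payload 8.4 kg.
Tool frame: the origin (TCP) lies midway between the tips of the shut fingers; the grasp point (between the pads) lies 19 mm behind it; z points along the fingers, y is the line along which they close (so a half turn about z gives the same grasp; the last joint's range is limited). The gripper opens to 85 mm and grips with 20 to 120 N. Pads are 22 mm wide; open, the fingers measure 114 mm over their backs; the gripper's body (76 mm by 85 mm) begins 54 mm behind the grasp point. The pads swing forward as they close: fully open they stand 13 mm farther back than shut.
Start: joints at [-1.177, 0.353, 1.633, -0, 1.155, -0.002], TCP at [240.965, -576.683, 208.981] pointing down, gripper open.
Joint ranges: [-2.63, 2.63], [-0.92, 2.1], [0.06, 2.66], [-1.3, 4.44], [0, 2.69], [-3.02, 3.02]. Speed limits (rad/s): [2.22, 2.22, 2.79, 3.14, 3.14, 3.14].

INTERFACE

Orientations are given as [roll, pitch, yaw] about the fixed x, y, z axes, in that order (R = Rz(yaw) Ry(pitch) Rx(roll)).
In Python, from rig import * gives the robot as it stands.
- The arm moves only by the shell command python3 -m jog 'ROWS' [FORCE]. ROWS is JSON, a list of rows, each an object of numbers: "x", "y", "z": the shift along the tool's x, y, z in cm; "spin": the turn about the tool's z in rad; "grip": the closure, from 0 (fully open) to 1 (shut). In form: [{"x": .., "y": .., "z": .., "spin": .., "grip": ..}, ...]. A call has 1 to 20 rows; each row shifts and turns the commanded pose from where the row before left it, along the tool's axes as they then stand; what a row does not reach is not made up. A row lasts 1/12 s, in which the tool goes at most 41.7 mm and 7.16 degrees, less where a joint would pass 70% of its speed; a pose out of reach is approached as far as the arm can. A call with a gripper value outside its range is refused whole. The fingers move at their own pace and stop on an object; FORCE is the grip in N (left out, the last holds). Time passes only in rows, so rows that do not move let the fingers close. It gives the time, the measured TCP pose, the force, the opening and the grip force at its end, in the units of the state.
- sense(): the state, without advancing time (a new reading comes with each control period).
- grab_frame(name): name is "scene" or "side" or "wrist"; returns a dict with "pixels" (400x640x3 uint8, blue, green, red), "camera_matrix" (3x3 intrinsics, pixels), "k1" (the pictures are not rectified: a ray, as slopes to the right and down, at radius r is drawn at 1 + k1 r^2 times it, then the intrinsics apply), "rvec" (rotation vector, rad) and "tvec" (3), from world to camera coordinates, as OpenCV has them; the wrist camera has in their place "T_tool_cam" (4x4, takes a point from camera to tool coordinates, whose origin is the TCP and whose axes are the flange's). Camera axes: x right, y down, z forward; pixel columns grow to the right and rows downward; lengths in mm; the calibration is good to about 2 mm. A picture is of the moment at which its call begins: read the wrist's pose just before it. There is no depth.
- sign_off(): hands the job in; it is judged then, once.
The state is a dict: "clock": time; "qpos": joint angles; "qvel": joint speeds; "joint_efforts": joint torques, N m; "eef_pos": TCP position; "tcp_rot": TCP orientation; "contact_force": force on the tool from outside, world axes, zero at the start; "wrist_torque": the same for the moment, N m; "opening": opening from 0.0 (shut) to 1.0 (fully open); "grasp_force": force on a finger pad.
Only numpy, scipy, OpenCV 4.12 (cv2) and the standard library are available. Lean on these libraries where they do the work, as an engineer would, in place of code of your own. Each camera call takes 0.05 s, during which the arm holds its last target. There are 200 camera calls.

## Working session

There is one attempt and no reset: what is moved stays moved. The work goes in short steps, Python scripts to look and compute and a shell command to move; the robot and the scene stay as the last step left them, time stands still between calls to the robot, and variables do not carry over. Pictures are saved under pics/ and viewed, at most 10 in all, crops included, and the job is handed in when it is done.

```bash
ls; mkdir -p pics; python3 - <<'E'
from rig import *
import cv2,pickle
s=sense();print({k:s[k] for k in('clock','eef_pos','tcp_rot','contact_force','opening')})
d={}
for n in('scene','side','wrist'):
    f=grab_frame(n);d[n]=f;cv2.imwrite(f'pics/{n}0.png',f['pixels'])
d['s']=s
pickle.dump(d,open('f0.pkl','wb'))
f=d['wrist'];print(f['T_tool_cam'],f['camera_matrix'],f['k1'])
E
```

```text
pics
{'clock': 0.0, 'eef_pos': array([ 240.78068118, -576.19734846,  208.25900661]), 'tcp_rot': array([-3.14020074e+00, -1.64436463e-05,  3.95815817e-01]), 'contact_force': array([ 0.04861301, -0.29578829, -0.44742365]), 'opening': 0.9996279569258221}
[[-6.54366350e-04 -9.62186540e-01 -2.72390590e-01  6.97208755e+01]
 [ 9.99999711e-01 -7.35228142e-04  1.94795501e-04  6.91438784e-01]
 [-3.87698836e-04 -2.72390384e-01  9.62186743e-01 -1.65292695e+02]
 [ 0.00000000e+00  0.00000000e+00  0.00000000e+00  1.00000000e+00]] [[298.6744325    0.         319.50411934]
 [  0.         298.6744325  201.98126465]
 [  0.           0.           1.        ]] -0.045486795918193546
```

View pics/scene0.png

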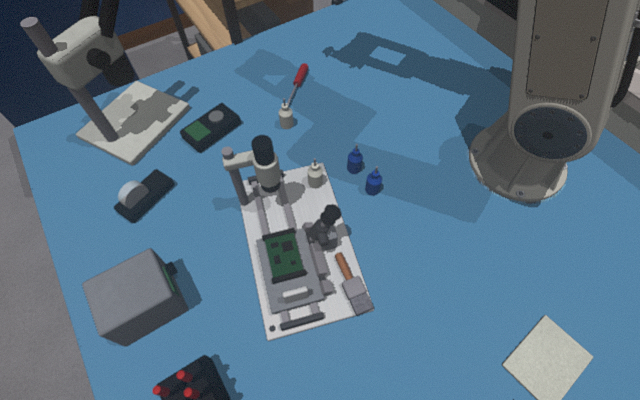

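View pics/side0.png

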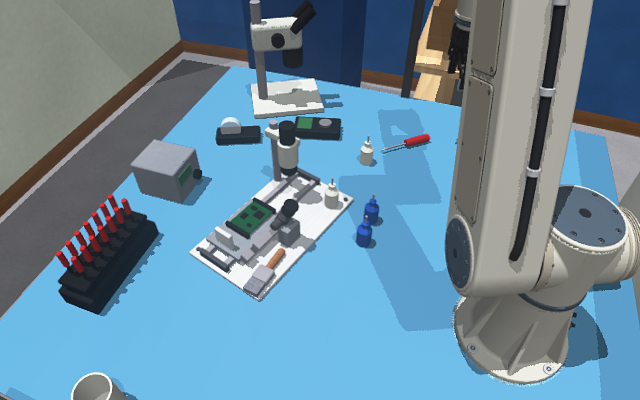

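The scene view shows the base with corners near (322,165), (372,308), (270,335), the knob at (330,214), the tab at (296,293) and the white flasks at (315,173) and (286,115). In the side view the base corners are (353,200), (258,300) and (190,250), and the knob is at (290,210). Next I zoom both views.

```bash
cat > h.py <<'E'
import numpy as np,cv2
from scipy.spatial.transform import Rotation as R
def cam(f,s=None):
    if 'T_tool_cam' in f:
        T=np.array(f['T_tool_cam']);Rw=R.from_euler('xyz',s['tcp_rot']).as_matrix()
        return Rw@T[:3,:3], Rw@T[:3,3]+s['eef_pos']
    M=cv2.Rodrigues(np.array(f['rvec'],float))[0].T
    return M,-M@np.array(f['tvec'],float).ravel()
def ray(f,uv,s=None):
    M,c=cam(f,s);D=np.array([f['k1'],0,0,0],float)
    p=cv2.undistortPoints(np.array(uv,float).reshape(-1,1,2),np.array(f['camera_matrix']),D)[:,0]
    d=np.c_[p,np.ones(len(p))]@M.T
    return c,d
def plane(f,uv,z,s=None):
    c,d=ray(f,uv,s);return c+d*((z-c[2])/d[:,2])[:,None]
def tri(rs):
    A=0;b=0
    for c,d in rs:
        d=d.ravel()/np.linalg.norm(d);P=np.eye(3)-np.outer(d,d);A=A+P;b=b+P@c
    return np.linalg.solve(A,b)
def proj(f,X,s=None):
    M,c=cam(f,s);Y=(np.atleast_2d(X)-c)@M
    p=Y[:,:2]/Y[:,2:];p=p*(1+f['k1']*(p**2).sum(1))[:,None]
    K=np.array(f['camera_matrix']);return p@K[:2,:2].T+K[:2,2]
E
python3 - <<'E'
import pickle,cv2,numpy as np
from h import *
d=pickle.load(open('f0.pkl','rb'))
a=cv2.resize(d['scene']['pixels'][125:345,225:385],None,fx=2.5,fy=2.5,interpolation=2)
b=cv2.resize(d['side']['pixels'][110:310,180:380],None,fx=2,fy=2,interpolation=2)
c=np.zeros((550,800,3),np.uint8);c[:a.shape[0],:400]=a;c[:400,400:]=b
cv2.imwrite('pics/comp.png',c)
print(plane(d['scene'],[(322,165),(372,308),(270,335)],12));print(plane(d['side'],[(353,200),(258,300),(190,250)],12))
E
```

```text
[[ 441.85509521 -260.50686458   12.        ]
 [ 553.91592921  108.11866997   12.        ]
 [ 760.24394968   40.10906426   12.        ]]
[[ 432.89543234 -259.54564142   12.        ]
 [ 550.02452594  114.57562115   12.        ]
 [ 768.345427     40.24515945   12.        ]]
```

View pics/comp.png

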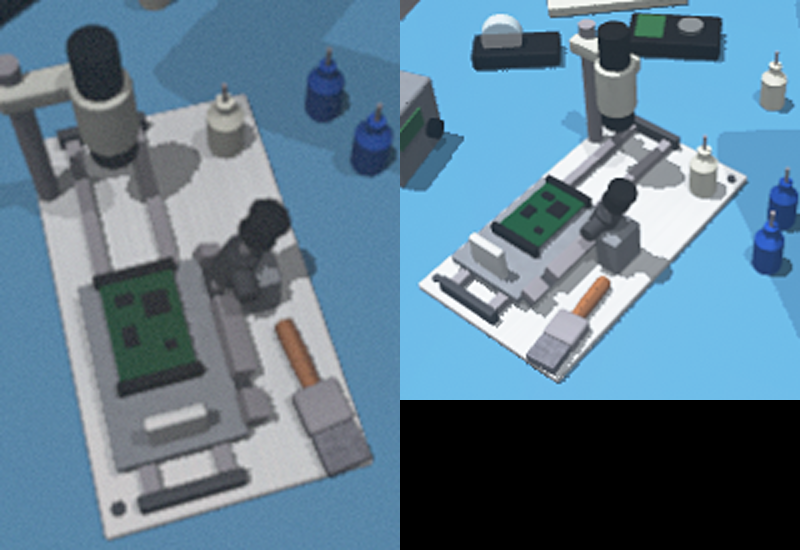

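The composite gives scene corners at about (322.2,163.4), (373.8,308.2) and (267.8,339.8), with the knob top at about (331,214) and the tab at about (295,293). In the side view the knob top is at about (290.5,206) and the tab at about (224,237).

```bash
cat >> h.py <<'E'
def fixfit(P):  # P: world xy of corners (-x,lens),( -x,park),(+x,park)
    L=np.array([[-100,-220],[-100,180],[130,180]],float)
    Lc=L-L.mean(0);Pc=P-P.mean(0);H=Lc.T@Pc
    a=np.arctan2(H[0,1]-H[1,0],H[0,0]+H[1,1]);Q=np.array([[np.cos(a),-np.sin(a)],[np.sin(a),np.cos(a)]])
    return a,P.mean(0)-Q@L.mean(0),Q,np.linalg.norm(P-(L@Q.T+P.mean(0)-Q@L.mean(0)),axis=1)
E
python3 - <<'E'
import pickle
from h import *
np.set_printoptions(precision=1,suppress=True)
d=pickle.load(open('f0.pkl','rb'));S,D=d['scene'],d['side']
A=plane(S,[(322.2,163.4),(373.8,308.2),(267.8,339.8)],12)[:,:2];B=plane(D,[(353,200),(259,300.5),(190,252.5)],12)[:,:2]
for P in(A,B,(A+B)/2):
    a,t,Q,e=fixfit(P);print(round(a,4),t,e)
for n,u,v in[('knobhead',(330,216.5),(290,207.5)),('tab',(295.5,292),(224,235.5)),('flaskA',(315,176),(331.5,197)),('flaskB',(286,119),(367,154)),('barrel',(318,234),(280,219))]:
    r=ray(S,[u]),ray(D,[v]);X=tri(r);print(n,X,'fix',Q.T@(X[:2]-t),'err',proj(S,X)-u,proj(D,X)-v)
E
```

```text
-0.2921 [594.9 -87.5] [5.6 3.2 3.2]
-0.3003 [590.  -83.9] [6.1 2.6 3.9]
-0.2962 [592.5 -85.7] [5.8 2.9 3.6]
knobhead [542.4 -73.1 127.8] fix [-51.6  -2.6] err [[-0.  -1.3]] [[-0.8  0.8]]
tab [678.3  10.3  70.9] fix [ 54.  116.9] err [[-0.   0.4]] [[ 0.3 -0.2]]
flaskA [ 484.8 -225.4   38.8] fix [ -62.2 -165. ] err [[-0.  -0.1]] [[-0.1  0.1]]
flaskB [ 443.3 -443.1   24.3] fix [ -38.4 -385.4] err [[-0.1 -1.3]] [[-0.7  1. ]]
barrel [571.3 -74.6  75.7] fix [-23.5   4.4] err [[-0.  -1.2]] [[-0.8  0.8]]
```

```bash
python3 -m jog '[{"z":-0.8,"spin":0.115},{"z":-0.8,"spin":0.115},{"z":-0.8,"spin":0.115},{"z":-0.8,"spin":0.115},{"z":-0.8,"spin":0.115},{"z":-0.8,"spin":0.115},{"x":0.9,"y":-4},{"x":0.9,"y":-4},{"x":0.9,"y":-4},{"x":0.9,"y":-4},{"x":0.9,"y":-4},{"x":0.9,"y":-4},{"x":0.9,"y":-4},{"x":0.9,"y":-4},{"x":0.9,"y":-4},{"x":0.9,"y":-4},{"x":0.9,"y":-4},{"x":0.9,"y":-4},{"x":0.9,"y":-4},{"x":0.9,"y":-4}]'
python3 -m jog '[{"y":-0.1},{},{}]'
python3 - <<'E'
from rig import *
import cv2,pickle
s=sense();f=grab_frame('wrist');f['s']=s;pickle.dump(f,open('w1.pkl','wb'));cv2.imwrite('pics/w1.png',f['pixels']);print(s['clock'],s['eef_pos'],s['tcp_rot'])
E
```

```text
0.15 [ 240.82909246 -576.32527142  208.4356791 ] [-3.14053405e+00 -5.62479012e-06  3.95853452e-01]schema error: expected keys x, y, z, spin, grip
schema error: expected keys x, y, z, spin, grip
```

View pics/w1.png

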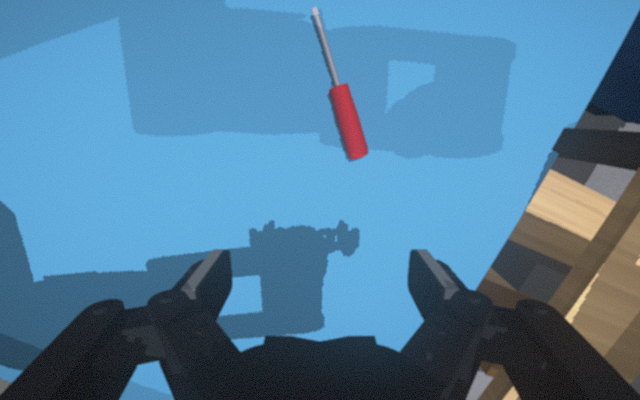

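This picture still shows the start pose, with the screwdriver at (340,90). The move was refused because every row needs all five keys. I'll retype it.

```bash
python3 -m jog '[{"x":0,"y":0,"z":-0.8,"spin":0.115,"grip":0},{"x":0,"y":0,"z":-0.8,"spin":0.115,"grip":0},{"x":0,"y":0,"z":-0.8,"spin":0.115,"grip":0},{"x":0,"y":0,"z":-0.8,"spin":0.115,"grip":0},{"x":0,"y":0,"z":-0.8,"spin":0.115,"grip":0},{"x":0,"y":0,"z":-0.8,"spin":0.115,"grip":0},{"x":0.9,"y":-4,"z":0,"spin":0,"grip":0},{"x":0.9,"y":-4,"z":0,"spin":0,"grip":0},{"x":0.9,"y":-4,"z":0,"spin":0,"grip":0},{"x":0.9,"y":-4,"z":0,"spin":0,"grip":0},{"x":0.9,"y":-4,"z":0,"spin":0,"grip":0},{"x":0.9,"y":-4,"z":0,"spin":0,"grip":0},{"x":0.9,"y":-4,"z":0,"spin":0,"grip":0},{"x":0.9,"y":-4,"z":0,"spin":0,"grip":0},{"x":0.9,"y":-4,"z":0,"spin":0,"grip":0},{"x":0.9,"y":-4,"z":0,"spin":0,"grip":0},{"x":0.9,"y":-4,"z":0,"spin":0,"grip":0},{"x":0.9,"y":-4,"z":0,"spin":0,"grip":0},{"x":0.9,"y":-4,"z":0,"spin":0,"grip":0},{"x":0.9,"y":-4,"z":0,"spin":0,"grip":0}]' && python3 -m jog '[{"x":0,"y":-0.5,"z":0,"spin":0,"grip":0},{"x":0,"y":0,"z":0,"spin":0,"grip":0},{"x":0,"y":0,"z":0,"spin":0,"grip":0}]' && python3 - <<'E'
from rig import *
import cv2,pickle
s=sense();f=grab_frame('wrist');f['s']=s;pickle.dump(f,open('w1.pkl','wb'));cv2.imwrite('pics/w1b.png',f['pixels']);print(s['clock'],s['eef_pos'],s['tcp_rot'])
E
```

```text
clock: 1.87
eef_pos: [524.5, -75.3, 257.1]
tcp_rot: [3.142, -0.0, -0.294]
contact_force: [2.0, -0.5, -0.1]
opening: 1.002
grasp_force: 0.0
clock: 2.12
eef_pos: [525.0, -72.4, 256.7]
tcp_rot: [3.141, 0.001, -0.293]
contact_force: [-0.3, -0.8, -0.3]
opening: 1.003
grasp_force: 0.0
2.1167 [525.02665591 -72.44938828 256.7005141 ] [ 3.14099293e+00  7.21705755e-04 -2.92742958e-01]
```

View pics/w1b.png

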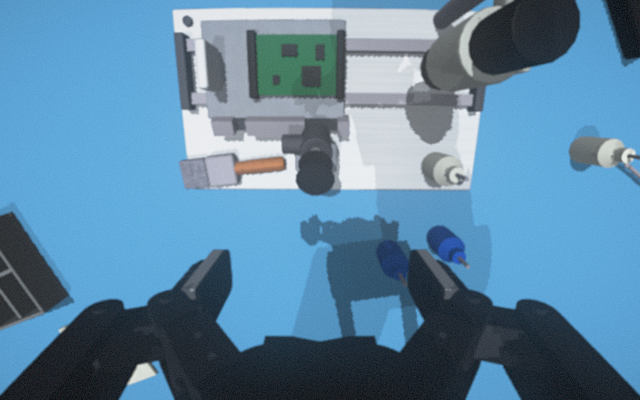

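The wrist picture shows the base corners at (173,10), (187,188) and (470,190), the knob head as a dark blob centred near (316,174), and the tab at (200,64). Flask a is at (443,168) and the brush handle tip at (285,163).

```bash
python3 - <<'E'
import pickle
from h import *
np.set_printoptions(precision=1,suppress=True)
f=pickle.load(open('w1.pkl','rb'));s=f['s']
P=plane(f,[(470,190),(187,188),(173,10)],12,s)[:,:2]
a,t,Q,e=fixfit(P);print('fit',a,t,e)
g=f['pixels'].max(2);m=(g[100:200,270:350]<45).astype(np.uint8)
n,l,st,c=cv2.connectedComponentsWithStats(m)
i=1+st[1:,4].argmax();b=l==i
print(st[i],c[i]+[270,100])
for r in range(0,100,6):
    w=np.flatnonzero(b[r]); 
    if len(w):print(r+100,w[0]+270,w[-1]+270)
# knob: centre column at widest -> plane z=149 top face
D=lambda x:Q.T@(x[:2]-t)
for uv,z in[((316,175),149),((316,160),131),((200,64),87)]:
    X=plane(f,[uv],z,s)[0];print(uv,X,D(X))
d=-np.array([0]);
for X in([-52,0,131],[-60.5,0,149],[-36.4,0,97.5],[54,117,69]):
    w=np.r_[Q@X[:2]+t,X[2]];print(X,w,proj(f,w,s))
E
```

```text
fit -0.30134478138792925 [595.3 -89.1] [1.3 2.8 3.1]Traceback (most recent call last):
  File "<stdin>", line 9, in <module>
ValueError: attempt to get argmax of an empty sequence
```

```bash
python3 - <<'E'
import pickle
from h import *
np.set_printoptions(precision=1,suppress=True)
f=pickle.load(open('w1.pkl','rb'));s=f['s']
P=plane(f,[(470,190),(187,188),(173,10)],12,s)[:,:2]
a,t,Q,e=fixfit(P)
g=cv2.GaussianBlur(f['pixels'],(3,3),0).max(2);print(g[120:200:5,316], g[175,285:345:3])
b=g[100:200,270:350]<75
for r in range(30,98,5):
    w=np.flatnonzero(b[r]); 
    if len(w):print(r+100,w[0]+270,w[-1]+270)
D=lambda x:Q.T@(x[:2]-t)
for uv,z in[((316,175),149),((316,160),131),((200,64),87)]:
    X=plane(f,[uv],z,s)[0];print(uv,X,D(X))
for X in([-52,0,131],[-60.5,0,149],[-36.4,0,97.5],[54,117,69]):
    w=np.r_[Q@X[:2]+t,X[2]];print(X,w,proj(f,w,s))
E
```

```text
[ 90  86  91  89  99  96 101  76  75  80  80  79  81  81  83 156] [239 239 240 234 104  81  81  82  82  80  78  81  80  82  80  80 103 166
 224 239]
155 310 324
160 303 329
165 326 326
(316, 175) [543.8 -75.  149. ] [-53.4  -1.7]
(316, 160) [554.8 -78.1 131. ] [-42.   -1.5]
(200, 64) [681.   10.8  87. ] [ 52.2 120.8]
[-52, 0, 131] [545.7 -73.7 131. ] [[314.4 170.2]]
[-60.5, 0, 149] [537.5 -71.2 149. ] [[314.1 182.5]]
[-36.4, 0, 97.5] [560.6 -78.3  97.5] [[314.9 150.6]]
[54, 117, 69] [681.6   6.6  69. ] [[209.5  65. ]]
```

```bash
python3 -m jog '[{"x":0.41,"y":-0.06,"z":3,"spin":0,"grip":0},{"x":0.41,"y":-0.06,"z":3,"spin":0,"grip":0},{"x":0.41,"y":-0.06,"z":3,"spin":0,"grip":0},{"x":0.41,"y":-0.06,"z":3,"spin":0,"grip":0},{"x":0.41,"y":-0.06,"z":2.85,"spin":0,"grip":0},{"x":0,"y":0,"z":0,"spin":0,"grip":0},{"x":0,"y":0,"z":0,"spin":0,"grip":0}]' && python3 -m jog '[{"x":0,"y":0,"z":0,"spin":0,"grip":1},{"x":0,"y":0,"z":0,"spin":0,"grip":1},{"x":0,"y":0,"z":0,"spin":0,"grip":1},{"x":0,"y":0,"z":0,"spin":0,"grip":1},{"x":0,"y":0,"z":0,"spin":0,"grip":1},{"x":0,"y":0,"z":0,"spin":0,"grip":1}]' 60; python3 - <<'E'
from rig import *
import cv2,numpy as np
f=grab_frame('wrist')['pixels'];d=grab_frame('side')['pixels']
a=cv2.resize(f[80:400,140:500],(560,498));b=cv2.resize(d[170:270,240:340],(240,240),interpolation=2)
c=np.zeros((498,800,3),np.uint8);c[:,:560]=a;c[:240,560:]=b
cv2.imwrite('pics/g1.png',c)
E
```

```text
clock: 2.75
eef_pos: [544.4, -76.8, 107.8]
tcp_rot: [3.141, 0.003, -0.296]
contact_force: [0.0, -0.4, 0.6]
opening: 0.996
grasp_force: 0.0
clock: 3.25
eef_pos: [547.2, -74.5, 110.7]
tcp_rot: [-3.139, -0.003, -0.295]
contact_force: [-2.2, 6.3, 14.0]
opening: 0.391
grasp_force: 58.3
```

View pics/g1.png

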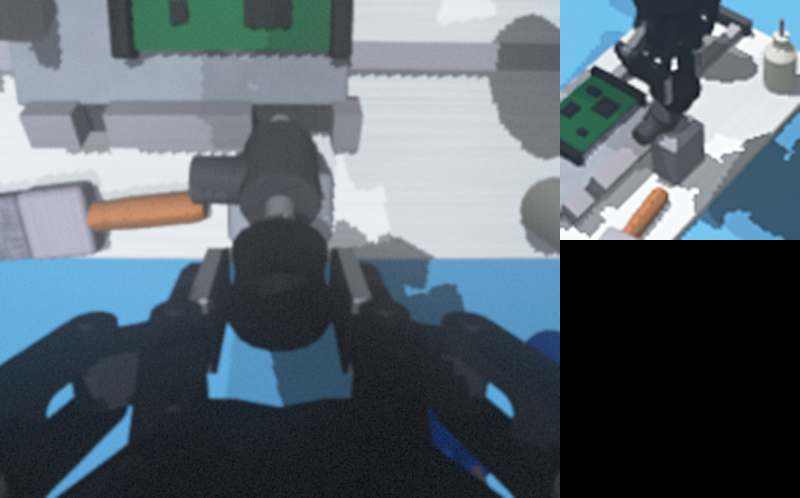

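The picture shows the fingers either side of the knob's waist, pads near (210,285) and (350,285). The opening is 0.39, about 33 mm, which fits the waist. Now I pull along the tilted axis.

```bash
python3 -m jog '[{"x":-0.085,"y":0,"z":-0.181,"spin":0,"grip":1},{"x":-0.085,"y":0,"z":-0.181,"spin":0,"grip":1},{"x":-0.085,"y":0,"z":-0.181,"spin":0,"grip":1},{"x":-0.085,"y":0,"z":-0.181,"spin":0,"grip":1},{"x":-0.085,"y":0,"z":-0.181,"spin":0,"grip":1},{"x":-0.085,"y":0,"z":-0.181,"spin":0,"grip":1}]'; python3 -m jog '[{"x":-0.085,"y":0,"z":-0.181,"spin":0,"grip":1},{"x":-0.085,"y":0,"z":-0.181,"spin":0,"grip":1},{"x":-0.085,"y":0,"z":-0.181,"spin":0,"grip":1},{"x":-0.085,"y":0,"z":-0.181,"spin":0,"grip":1},{"x":0,"y":0,"z":0,"spin":0,"grip":1},{"x":0,"y":0,"z":0,"spin":0,"grip":1}]'
```

```text
clock: 3.85
eef_pos: [542.9, -73.3, 120.2]
tcp_rot: [-3.139, -0.004, -0.294]
contact_force: [6.0, 4.4, -3.5]
opening: 0.386
grasp_force: 60.7
clock: 4.35
eef_pos: [539.4, -72.2, 128.1]
tcp_rot: [-3.139, -0.003, -0.294]
contact_force: [2.2, 3.9, 3.6]
opening: 0.389
grasp_force: 61.1
```

```bash
python3 -m jog '[{"x":-0.085,"y":0,"z":-0.181,"spin":0,"grip":1},{"x":-0.085,"y":0,"z":-0.181,"spin":0,"grip":1},{"x":0,"y":0,"z":0,"spin":0,"grip":1},{"x":0,"y":0,"z":0,"spin":0,"grip":1}]'
```

```text
clock: 4.68
eef_pos: [538.1, -71.8, 131.1]
tcp_rot: [-3.139, -0.004, -0.295]
contact_force: [6.1, 4.9, -6.1]
opening: 0.388
grasp_force: 63.4
```

```bash
python3 -m jog '[{"x":-0.04,"y":0,"z":-0.09,"spin":0,"grip":1},{"x":0,"y":0,"z":0,"spin":0,"grip":1}]'; python3 -m jog '[{"x":0,"y":0,"z":0,"spin":0,"grip":0},{"x":0,"y":0,"z":0,"spin":0,"grip":0},{"x":0,"y":0,"z":0,"spin":0,"grip":0},{"x":0,"y":0,"z":0,"spin":0,"grip":0},{"x":0,"y":0,"z":0,"spin":0,"grip":0}]';  python3 -m jog '[{"x":0,"y":0,"z":-3,"spin":0,"grip":0},{"x":0,"y":0,"z":-3,"spin":0,"grip":0},{"x":0,"y":0,"z":-3,"spin":0,"grip":0},{"x":0,"y":0,"z":-3,"spin":0,"grip":0},{"x":0,"y":0,"z":0,"spin":0,"grip":0},{"x":0,"y":0,"z":0,"spin":0,"grip":0}]'; python3 - <<'E'
from rig import *
import cv2,numpy as np,pickle
s=sense();w=grab_frame('wrist');w['s']=s;pickle.dump(w,open('w2.pkl','wb'))
print(s['eef_pos'],s['tcp_rot'])
cv2.imwrite('pics/w2.png',w['pixels'])
E
```

```text
clock: 4.85
eef_pos: [538.1, -71.8, 131.2]
tcp_rot: [-3.139, -0.005, -0.295]
contact_force: [10.1, 2.5, -14.6]
opening: 0.389
grasp_force: 62.9
clock: 5.27
eef_pos: [535.7, -72.6, 131.4]
tcp_rot: [3.142, -0.0, -0.294]
contact_force: [0.5, -0.6, 0.1]
opening: 1.001
grasp_force: 0.0
clock: 5.77
eef_pos: [536.8, -72.7, 253.0]
tcp_rot: [-3.141, -0.004, -0.294]
contact_force: [-0.5, -0.9, -0.3]
opening: 0.999
grasp_force: 0.0
[536.76603206 -72.70463784 253.03908722] [-3.14101557 -0.00387174 -0.29428273]
```

View pics/w2.png

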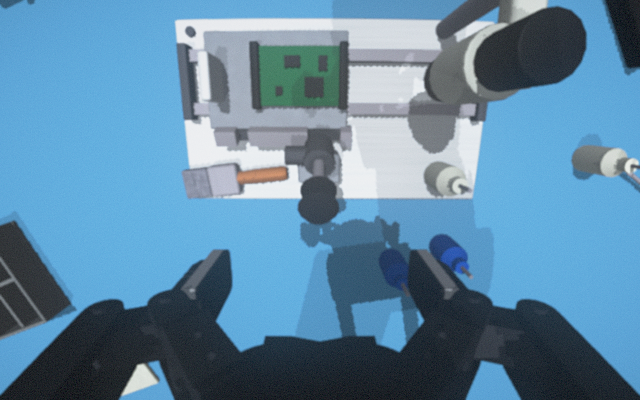

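The knob stays out, with the stem visible at (317,165) and the head at (319,207). The tab top is the white strip near (204,75).

```bash
python3 - <<'E'
import pickle
from h import *
np.set_printoptions(precision=1,suppress=True)
f=pickle.load(open('w2.pkl','rb'));s=f['s']
P=plane(f,[(473,198),(188,198),(176,20)],12,s)[:,:2]
a,t,Q,e=fixfit(P);print('fit',a,t,e)
p=f['pixels'][40:110,185:225].astype(int);m=(p.min(2)>195).astype(np.uint8)
n,l,st,c=cv2.connectedComponentsWithStats(m)
for i in range(1,n):
    if st[i,4]>40:print(st[i]+[185,40,0,0,0],c[i]+[185,40])
print(p[35,:,1]);print(p[:,15,1])
yaw=s['tcp_rot'][2]
for uv in((199.5,75),(203,75)):
    X=plane(f,[uv],87,s)[0];dx=X[:2]-s['eef_pos'][:2]
    print(uv,X,Q.T@(X[:2]-t),'tool',dx@[np.cos(yaw),np.sin(yaw)],dx@[np.sin(yaw),-np.cos(yaw)])
E
```

```text
fit -0.2999070626718223 [595.8 -88.8] [2.2 4.5 3.9]
[185  40  19  10 144] [195.7  43.7]
[196  51  14  53 526] [202.6  76.7]
[108 105  96  83  74  70  72  71  78  93 118 156 209 221 221 229 235 236
 236 237 237 234 226 196 150 110 105 100  99 103 101 102  98 104 105 104
 100  99  97  97]
[234 236 235 235 236 235 234 232 222 206 198 218 230 235 236 235 234 234
 235 235 236 235 234 236 235 231 231 231 231 231 230 231 231 231 228 229
 230 227 227 229 227 227 225 227 224 227 228 228 226 226 230 225 221 223
 226 228 230 230 230 227 227 223 215 193 186 186 188 183 184 187]
(199.5, 75) [683.   13.9  87. ] [ 53.  123.9] tool 114.87193374709709 -125.29463266783156
(203, 75) [681.9  10.4  87. ] [ 53.  120.2] tool 114.8133038115267 -121.5860052286673
```

```bash
python3 -m jog '[{"x":2.3,"y":-2.44,"z":0,"spin":0,"grip":0},{"x":2.3,"y":-2.44,"z":0,"spin":0,"grip":0},{"x":2.3,"y":-2.44,"z":0,"spin":0,"grip":0},{"x":2.3,"y":-2.44,"z":0,"spin":0,"grip":0},{"x":2.3,"y":-2.44,"z":0,"spin":0,"grip":0},{"x":0,"y":0,"z":3,"spin":0,"grip":0},{"x":0,"y":0,"z":3,"spin":0,"grip":0},{"x":0,"y":0,"z":3,"spin":0,"grip":0},{"x":0,"y":0,"z":3,"spin":0,"grip":0},{"x":0,"y":0,"z":3,"spin":0,"grip":0},{"x":0,"y":0,"z":0,"spin":0,"grip":0},{"x":0,"y":0,"z":0,"spin":0,"grip":0}]'; python3 - <<'E'
from rig import *
import cv2,numpy as np,pickle
s=sense();w=grab_frame('wrist');w['s']=s;pickle.dump(w,open('w3.pkl','wb'))
print(s['eef_pos'],s['tcp_rot'])
cv2.imwrite('pics/w3.png',w['pixels'])
E
```

```text
clock: 6.82
eef_pos: [678.9, 10.9, 98.4]
tcp_rot: [3.14, 0.006, -0.294]
contact_force: [0.7, 0.7, -0.4]
opening: 1.001
grasp_force: 0.0
[678.88878339  10.85656236  98.38800849] [ 3.13977134  0.00565966 -0.2942448 ]
```

View pics/w3.png

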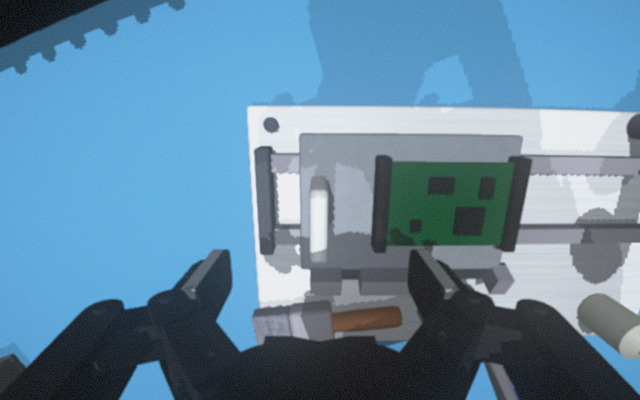

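The tab top spans cols 310–327 and rows 178–262, centre (319,220).

```bash
python3 - <<'E'
import pickle
from h import *
f=pickle.load(open('w3.pkl','rb'));s=f['s'];yaw=s['tcp_rot'][2]
for uv in((319,178),(319,220),(319,262)):
    dx=(plane(f,[uv],87,s)[0]-s['eef_pos'])[:2];print(uv,dx@[np.cos(yaw),np.sin(yaw)],dx@[np.sin(yaw),-np.cos(yaw)])
E
```

```text
(319, 178) 34.98254551520934 -0.18165096381081475
(319, 220) 8.262229836955413 -0.21130675611729252
(319, 262) -20.833192121173912 -0.24419360234778978
```

```bash
python3 -m jog '[{"x":0.35,"y":0,"z":1.9,"spin":0,"grip":0},{"x":0.35,"y":0,"z":1.9,"spin":0,"grip":0},{"x":0,"y":0,"z":0,"spin":0,"grip":0}]'; python3 -m jog '[{"x":0,"y":0,"z":0,"spin":0,"grip":1},{"x":0,"y":0,"z":0,"spin":0,"grip":1},{"x":0,"y":0,"z":0,"spin":0,"grip":1},{"x":0,"y":0,"z":0,"spin":0,"grip":1},{"x":0,"y":0,"z":0,"spin":0,"grip":1},{"x":0,"y":0,"z":0,"spin":0,"grip":1},{"x":0,"y":0,"z":0,"spin":0,"grip":1},{"x":0,"y":0,"z":0,"spin":0,"grip":1}]' 40
```

```text
clock: 7.12
eef_pos: [687.6, 8.7, 62.3]
tcp_rot: [3.141, 0.001, -0.294]
contact_force: [-0.8, 0.6, -0.9]
opening: 0.999
grasp_force: 0.0
clock: 7.78
eef_pos: [688.1, 8.9, 63.8]
tcp_rot: [-3.141, -0.001, -0.294]
contact_force: [-1.5, 0.1, 6.1]
opening: 0.092
grasp_force: 39.2
```

```bash
python3 -m jog '[{"x":0,"y":0.5,"z":0,"spin":0,"grip":1},{"x":0,"y":0.5,"z":0,"spin":0,"grip":1},{"x":0,"y":0.5,"z":0,"spin":0,"grip":1},{"x":0,"y":0,"z":0,"spin":0,"grip":1}]'; python3 -m jog '[{"x":0,"y":0.5,"z":0,"spin":0,"grip":1},{"x":0,"y":0.5,"z":0,"spin":0,"grip":1},{"x":0,"y":0.5,"z":0,"spin":0,"grip":1},{"x":0,"y":0.5,"z":0,"spin":0,"grip":1},{"x":0,"y":0.5,"z":0,"spin":0,"grip":1},{"x":0,"y":0.5,"z":0,"spin":0,"grip":1},{"x":0,"y":0.5,"z":0,"spin":0,"grip":1},{"x":0,"y":0.5,"z":0,"spin":0,"grip":1},{"x":0,"y":0.5,"z":0,"spin":0,"grip":1},{"x":0,"y":0.5,"z":0,"spin":0,"grip":1},{"x":0,"y":0.2,"z":0,"spin":0,"grip":1},{"x":0,"y":0,"z":0,"spin":0,"grip":1},{"x":0,"y":0,"z":0,"spin":0,"grip":1}]'
```

```text
clock: 8.12
eef_pos: [683.6, -5.9, 63.8]
tcp_rot: [-3.141, -0.001, -0.294]
contact_force: [-2.2, -1.1, 6.0]
opening: 0.093
grasp_force: 39.7
clock: 9.2
eef_pos: [668.4, -55.5, 63.7]
tcp_rot: [3.141, -0.0, -0.294]
contact_force: [-1.1, -1.3, 6.5]
opening: 0.094
grasp_force: 40.0
```

```bash
python3 -m jog '[{"x":0,"y":0,"z":0,"spin":0,"grip":0},{"x":0,"y":0,"z":0,"spin":0,"grip":0},{"x":0,"y":0,"z":0,"spin":0,"grip":0},{"x":0,"y":0,"z":0,"spin":0,"grip":0},{"x":0,"y":0,"z":-3,"spin":0,"grip":0},{"x":0,"y":0,"z":-3,"spin":0,"grip":0},{"x":0,"y":0,"z":-3,"spin":0,"grip":0},{"x":0,"y":0,"z":-3,"spin":0,"grip":0},{"x":0,"y":0,"z":-3,"spin":0,"grip":0},{"x":0,"y":0,"z":0,"spin":0,"grip":0},{"x":0,"y":0,"z":0,"spin":0,"grip":0}]'; python3 - <<'E'
from rig import *
import pickle
from h import *
np.set_printoptions(precision=1,suppress=True)
s=sense();w=grab_frame('wrist');w['s']=s;pickle.dump(w,open('w4.pkl','wb'))
for n in('w2','w3','w4'):
    f=pickle.load(open(n+'.pkl','rb'));h=cv2.cvtColor(f['pixels'],cv2.COLOR_BGR2HSV)
    m=cv2.inRange(h,(45,90,30),(85,255,200));k,l,st,c=cv2.connectedComponentsWithStats(m);i=1+st[1:,4].argmax()
    X=plane(f,[c[i]],50,f['s'])[0];print(n,st[i],X)
f=pickle.load(open('w2.pkl','rb'))
print('knob top',plane(f,[(319,207)],169,f['s'])[0])
g=f['pixels'].max(2);print(g[180:232:3,319]);print(g[207,285:350:3])
# knob blob: rows
b=cv2.GaussianBlur(f['pixels'],(3,3),0)[:,:,0]
for r in range(170,232,4):
    q=np.flatnonzero(b[r,285:352]<120);print(r,(q[0]+285,q[-1]+285) if len(q) else None,end=' ')
E
```

```text
clock: 10.12
eef_pos: [669.7, -55.3, 215.3]
tcp_rot: [-3.141, -0.004, -0.294]
contact_force: [-0.1, -0.3, -0.3]
opening: 1.0
grasp_force: 0.0
w2 [ 259   46   80   60 3709] [658.  -82.3  50. ]
w3 [ 387  163  127   83 7686] [660.2 -82.7  50. ]
w4 [ 366  158   83   56 3442] [ 639.1 -146.8   50. ]
knob top [532.4 -71.  169. ]
[ 78  81  72  75  82  81  83  83  78  86  81  86  78  77  81 131 164 163]
[224 225 225 224 187  81  81  83  82  84  81  81  78  81  81  79  79  76
 124 145 164 225]
170 (np.int64(285), np.int64(332)) 174 (np.int64(285), np.int64(328)) 178 (np.int64(285), np.int64(328)) 182 (np.int64(304), np.int64(333)) 186 (np.int64(302), np.int64(335)) 190 (np.int64(301), np.int64(336)) 194 (np.int64(302), np.int64(335)) 198 (np.int64(302), np.int64(335)) 202 (np.int64(300), np.int64(337)) 206 (np.int64(299), np.int64(338)) 210 (np.int64(299), np.int64(338)) 214 (np.int64(301), np.int64(335)) 218 (np.int64(305), np.int64(331)) 222 (np.int64(310), np.int64(327)) 226 None 230 None
```

```bash
python3 -m jog '[{"x":-2.73,"y":1.1,"z":0,"spin":0,"grip":1},{"x":-2.73,"y":1.1,"z":0,"spin":0,"grip":1},{"x":-2.73,"y":1.1,"z":0,"spin":0,"grip":1},{"x":-2.73,"y":1.1,"z":0,"spin":0,"grip":1},{"x":-2.73,"y":1.1,"z":0,"spin":0,"grip":1},{"x":0,"y":0,"z":0,"spin":0,"grip":1},{"x":0,"y":0,"z":2,"spin":0,"grip":1},{"x":0,"y":0,"z":1.5,"spin":0,"grip":1},{"x":0,"y":0,"z":0.5,"spin":0,"grip":1},{"x":0,"y":0,"z":0,"spin":0,"grip":1},{"x":0,"y":0,"z":0,"spin":0,"grip":1}]'; python3 -m jog '[{"x":0.08,"y":0,"z":0.18,"spin":0,"grip":1},{"x":0.08,"y":0,"z":0.18,"spin":0,"grip":1},{"x":0,"y":0,"z":0,"spin":0,"grip":1}]'
```

```text
clock: 11.08
eef_pos: [521.8, -68.2, 172.6]
tcp_rot: [3.141, 0.002, -0.294]
contact_force: [0.1, -0.1, 0.3]
opening: -0.002
grasp_force: 0.0
clock: 11.33
eef_pos: [523.8, -68.8, 169.7]
tcp_rot: [-3.142, -0.001, -0.294]
contact_force: [-0.7, -0.2, -0.1]
opening: -0.004
grasp_force: 0.0
```

```bash
python3 -m jog '[{"x":0.08,"y":0,"z":0.18,"spin":0,"grip":1},{"x":0.08,"y":0,"z":0.18,"spin":0,"grip":1},{"x":0,"y":0,"z":0,"spin":0,"grip":1}]'; python3 -m jog '[{"x":0.08,"y":0,"z":0.18,"spin":0,"grip":1},{"x":0.08,"y":0,"z":0.18,"spin":0,"grip":1},{"x":0,"y":0,"z":0,"spin":0,"grip":1}]';python3 -m jog '[{"x":0.08,"y":0,"z":0.18,"spin":0,"grip":1},{"x":0.08,"y":0,"z":0.18,"spin":0,"grip":1},{"x":0,"y":0,"z":0,"spin":0,"grip":1}]'
```

```text
clock: 11.58
eef_pos: [525.0, -69.2, 165.7]
tcp_rot: [3.142, 0.0, -0.294]
contact_force: [0.3, 0.5, -0.7]
opening: -0.001
grasp_force: 0.0
clock: 11.83
eef_pos: [526.4, -69.7, 161.9]
tcp_rot: [3.142, 0.0, -0.294]
contact_force: [-0.5, 0.1, -0.5]
opening: 0.001
grasp_force: 0.0
clock: 12.08
eef_pos: [528.0, -70.1, 158.3]
tcp_rot: [3.142, 0.0, -0.294]
contact_force: [-0.2, -0.3, -0.1]
opening: 0.001
grasp_force: 0.0
```

```bash
python3 - <<'E'
from rig import *
import cv2,numpy as np
f=grab_frame('wrist')['pixels'];d=grab_frame('side')['pixels'];e=grab_frame('scene')['pixels']
a=cv2.resize(f[80:400,160:480],(500,500));b=cv2.resize(d[160:260,240:340],(300,300),interpolation=2);g=cv2.resize(e[160:260,280:380],(300,300),interpolation=2)
c=np.zeros((600,800,3),np.uint8);c[:500,:500]=a;c[:300,500:]=b;c[300:,500:]=g
cv2.imwrite('pics/g2.png',c)
E
```

```text
(no output)
```

View pics/g2.png

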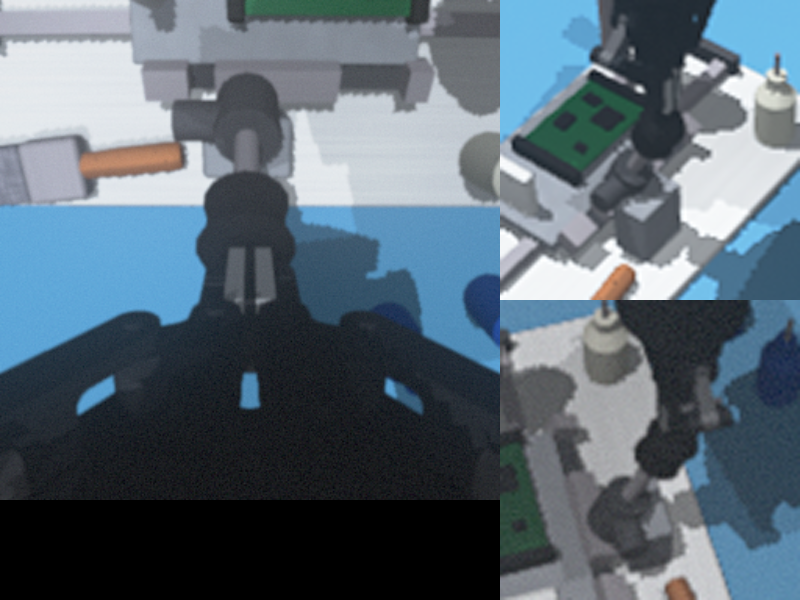

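The knob is still some way out: stem at crop (247,150), head at (247,240), with the shut tips right at its face at (250,275). I'll press on in small steps.

```bash
python3 -m jog '[{"x":0.08,"y":0,"z":0.18,"spin":0,"grip":1},{"x":0,"y":0,"z":0,"spin":0,"grip":1}]';python3 -m jog '[{"x":0.08,"y":0,"z":0.18,"spin":0,"grip":1},{"x":0,"y":0,"z":0,"spin":0,"grip":1}]'
```

```text
clock: 12.4
eef_pos: [528.8, -70.4, 156.7]
tcp_rot: [-3.142, 0.0, -0.294]
contact_force: [-0.4, 0.3, 0.6]
opening: 0.003
grasp_force: 0.0
clock: 12.57
eef_pos: [529.5, -70.6, 154.8]
tcp_rot: [3.142, 0.0, -0.294]
contact_force: [-0.2, 0.1, 0.6]
opening: -0.004
grasp_force: 0.0
```

```bash
python3 -m jog '[{"x":0.08,"y":0,"z":0.18,"spin":0,"grip":1},{"x":0,"y":0,"z":0,"spin":0,"grip":1}]'
```

```text
clock: 12.73
eef_pos: [530.3, -70.9, 153.0]
tcp_rot: [3.142, 0.0, -0.294]
contact_force: [-0.1, 0.5, -0.1]
opening: 0.004
grasp_force: 0.0
```

```bash
python3 - <<'E'
from rig import *
import pickle
from h import *
np.set_printoptions(precision=1,suppress=True)
d=pickle.load(open('f0.pkl','rb'));S,D=d['scene'],d['side']
X=tri([ray(S,[(335.7,210)]),ray(D,[(292.7,204)])]);print('head',X,proj(S,X),proj(D,X))
X=tri([ray(S,[(330,216.5)]),ray(D,[(290,207.5)])]);print('home head',X)
s=sense();w=grab_frame('wrist');w['s']=s;pickle.dump(w,open('w5.pkl','wb'))
b=cv2.GaussianBlur(w['pixels'],(3,3),0).astype(int)
for r in range(150,300,5):
    q=np.flatnonzero(b[r,240:400,0]<120)+240;print(r,(q[0],q[-1]) if len(q) else None,end=' ')
print(); print(b[150:290:4,318].max(1))
for p in([0,0,0],[11,0,0],[-11,0,0],[0,0,-19]):
    print('tool',p,proj(w,R.from_euler('xyz',s['tcp_rot']).apply(p)+s['eef_pos'],s))
for L in(0,12,22): # predicted from TCP-at-grip home
    g=np.array([547.2,-74.5,131])+L*np.array([-.423*.957,.423*.29,.906]);t=g+20*np.array([-.423*.957,.423*.29,.906])
    print(L,g,t,proj(w,g,s),proj(w,t,s))
cv2.imwrite('pics/w5.png',cv2.resize(w['pixels'][130:330,220:420],(600,600),interpolation=2))
E
```

```text
head [532.1 -68.5 149. ] [[335.7 209.3]] [[292.3 204.4]]
home head [542.4 -73.1 127.8]
150 (np.int64(270), np.int64(364)) 155 (np.int64(270), np.int64(342)) 160 (np.int64(270), np.int64(339)) 165 (np.int64(270), np.int64(340)) 170 (np.int64(271), np.int64(341)) 175 (np.int64(262), np.int64(340)) 180 (np.int64(240), np.int64(339)) 185 (np.int64(240), np.int64(335)) 190 (np.int64(240), np.int64(330)) 195 (np.int64(310), np.int64(330)) 200 (np.int64(301), np.int64(335)) 205 (np.int64(295), np.int64(341)) 210 (np.int64(291), np.int64(344)) 215 (np.int64(290), np.int64(345)) 220 (np.int64(291), np.int64(345)) 225 (np.int64(292), np.int64(344)) 230 (np.int64(292), np.int64(344)) 235 (np.int64(289), np.int64(399)) 240 (np.int64(286), np.int64(399)) 245 (np.int64(285), np.int64(399)) 250 (np.int64(286), np.int64(399)) 255 (np.int64(289), np.int64(393)) 260 (np.int64(291), np.int64(394)) 265 (np.int64(290), np.int64(399)) 270 (np.int64(289), np.int64(399)) 275 (np.int64(286), np.int64(399)) 280 (np.int64(241), np.int64(399)) 285 (np.int64(240), np.int64(399)) 290 (np.int64(240), np.int64(399)) 295 (np.int64(240), np.int64(399)) 
[ 81  87  88  87 100 131 131 130 132 131 131 115  67  67  66  68  63  63
  62  68  66  65  62  63  58  60  55  54  53  50  53  62  50  47  49]
tool [0, 0, 0] [[319.4 239.5]]
tool [11, 0, 0] [[319.4 222.1]]
tool [-11, 0, 0] [[319.4 256.3]]
tool [0, 0, -19] [[319.4 253.4]]
0 [547.2 -74.5 131. ] [539.1 -72.  149.1] [[317.1 201.6]] [[317.  223.3]]
12 [542.3 -73.  141.9] [534.2 -70.6 160. ] [[317.  214.2]] [[316.9 238.2]]
22 [538.3 -71.8 150.9] [530.2 -69.3 169.1] [[317.  225.7]] [[316.8 251.9]]
```

View pics/w5.png

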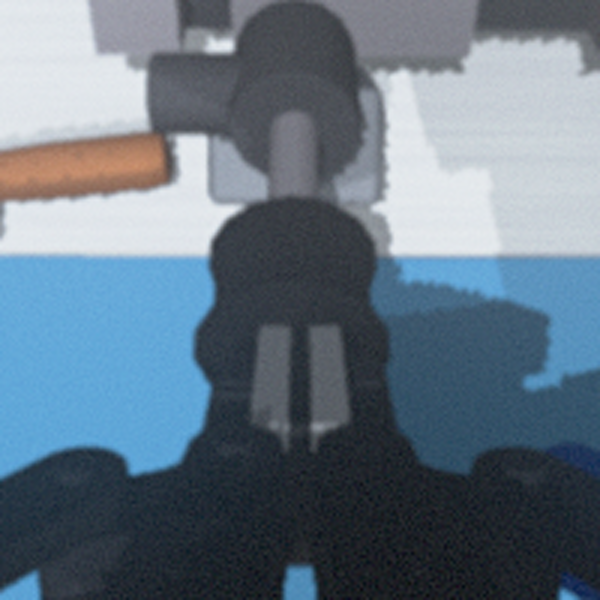

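The picture shows the head at crop (295,330), still fully out on its stem, with the fingertips at crop (300,325) over its face. No force yet, so I keep easing in and rely on the force reading.

```bash
python3 -m jog '[{"x":0.08,"y":0,"z":0.18,"spin":0,"grip":1},{"x":0.04,"y":0,"z":0.09,"spin":0,"grip":1}]';python3 -m jog '[{"x":0.08,"y":0,"z":0.18,"spin":0,"grip":1},{"x":0.04,"y":0,"z":0.09,"spin":0,"grip":1}]'
```

```text
clock: 12.95
eef_pos: [531.5, -71.2, 150.5]
tcp_rot: [-3.142, -0.0, -0.294]
contact_force: [-1.6, 0.5, 4.4]
opening: 0.007
grasp_force: 2.4
clock: 13.12
eef_pos: [532.7, -71.5, 147.9]
tcp_rot: [-3.142, -0.0, -0.294]
contact_force: [-0.7, -0.0, 2.8]
opening: 0.002
grasp_force: 1.4
```

```bash
python3 -m jog '[{"x":0.08,"y":0,"z":0.18,"spin":0,"grip":1},{"x":0,"y":0,"z":0,"spin":0,"grip":1}]';python3 -m jog '[{"x":0.08,"y":0,"z":0.18,"spin":0,"grip":1},{"x":0,"y":0,"z":0,"spin":0,"grip":1}]';python3 -m jog '[{"x":0.08,"y":0,"z":0.18,"spin":0,"grip":1},{"x":0,"y":0,"z":0,"spin":0,"grip":1}]'
```

```text
clock: 13.28
eef_pos: [533.4, -71.8, 145.8]
tcp_rot: [3.142, 0.0, -0.294]
contact_force: [0.0, 0.1, 0.2]
opening: 0.001
grasp_force: 0.3
clock: 13.45
eef_pos: [534.0, -72.0, 143.8]
tcp_rot: [3.142, 0.0, -0.294]
contact_force: [-0.5, 0.7, -0.3]
opening: -0.003
grasp_force: 0.0
clock: 13.62
eef_pos: [534.8, -72.3, 142.1]
tcp_rot: [3.142, 0.0, -0.294]
contact_force: [-0.2, -0.0, -0.2]
opening: 0.002
grasp_force: 0.0
```

```bash
python3 -m jog '[{"x":0.08,"y":0,"z":0.18,"spin":0,"grip":1},{"x":0,"y":0,"z":0,"spin":0,"grip":1}]';python3 -m jog '[{"x":0.04,"y":0,"z":0.09,"spin":0,"grip":1},{"x":0,"y":0,"z":0,"spin":0,"grip":1}]'; python3 - <<'E'
import pickle
from h import *
from rig import *
s=sense();w=grab_frame('wrist');w['s']=s;pickle.dump(w,open('w6.pkl','wb'))
b=cv2.GaussianBlur(w['pixels'],(3,3),0).astype(int)
for r in range(180,280,5):
    q=np.flatnonzero(b[r,260:380,0]<105)+260;print(r,(q[0],q[-1]) if len(q) else None,end=' ')
for L in(0,12,22):
    g=np.array([547.2,-74.5,131])+L*np.array([-.423*.957,.423*.29,.906]);t=g+20*np.array([-.423*.957,.423*.29,.906])
    print(L,proj(w,g,s),proj(w,t,s))
E
```

```text
clock: 13.78
eef_pos: [535.6, -72.4, 140.8]
tcp_rot: [-3.142, 0.0, -0.294]
contact_force: [-1.9, 0.9, 4.4]
opening: -0.003
grasp_force: 2.4
clock: 13.95
eef_pos: [535.8, -72.5, 140.4]
tcp_rot: [-3.142, 0.001, -0.294]
contact_force: [-4.6, 1.2, 10.2]
opening: -0.0
grasp_force: 5.3
180 (np.int64(269), np.int64(341)) 185 (np.int64(260), np.int64(340)) 190 (np.int64(260), np.int64(339)) 195 (np.int64(260), np.int64(334)) 200 (np.int64(260), np.int64(333)) 205 (np.int64(297), np.int64(339)) 210 (np.int64(293), np.int64(342)) 215 (np.int64(291), np.int64(344)) 220 (np.int64(290), np.int64(345)) 225 (np.int64(291), np.int64(344)) 230 (np.int64(292), np.int64(343)) 235 (np.int64(291), np.int64(344)) 240 (np.int64(288), np.int64(349)) 245 (np.int64(285), np.int64(351)) 250 (np.int64(285), np.int64(352)) 255 (np.int64(286), np.int64(360)) 260 (np.int64(290), np.int64(378)) 265 (np.int64(290), np.int64(379)) 270 (np.int64(289), np.int64(379)) 275 (np.int64(286), np.int64(379)) 0 [[317.13955857 216.15643634]] [[316.95972944 240.53078726]]
12 [[317.03518193 230.28111378]] [[316.83657468 257.33234438]]
22 [[316.94006803 243.20710502]] [[316.72362578 272.8216633 ]]
```

```bash
python3 -m jog '[{"x":0,"y":0,"z":-2.5,"spin":0,"grip":1},{"x":0,"y":0,"z":-2.5,"spin":0,"grip":1},{"x":0,"y":0,"z":-2.5,"spin":0,"grip":1},{"x":2.44,"y":-1.09,"z":0,"spin":0,"grip":0},{"x":2.44,"y":-1.09,"z":0,"spin":0,"grip":0},{"x":2.44,"y":-1.09,"z":0,"spin":0,"grip":0},{"x":2.44,"y":-1.09,"z":0,"spin":0,"grip":0},{"x":2.44,"y":-1.09,"z":0,"spin":0,"grip":0},{"x":0,"y":0,"z":0,"spin":0,"grip":0},{"x":0,"y":0,"z":0,"spin":0,"grip":0}]'; python3 - <<'E'
import pickle
from h import *
from rig import *
s=sense();w=grab_frame('wrist');w['s']=s;pickle.dump(w,open('w7.pkl','wb'))
for n in('w4','w7'):
    f=pickle.load(open(n+'.pkl','rb'));h=cv2.cvtColor(f['pixels'],cv2.COLOR_BGR2HSV)
    m=cv2.inRange(h,(45,90,30),(85,255,200));k,l,st,c=cv2.connectedComponentsWithStats(m);i=1+st[1:,4].argmax()
    print(n,st[i],plane(f,[c[i]],50,f['s'])[0])
m=(w['pixels'].min(2)>195).astype(np.uint8);k,l,st,c=cv2.connectedComponentsWithStats(m)
yaw=s['tcp_rot'][2]
for i in range(1,k):
    if 400<st[i,4]<2500:
        dx=(plane(w,[c[i]],87,s)[0]-s['eef_pos'])[:2];print(st[i],c[i],dx@[np.cos(yaw),np.sin(yaw)],dx@[np.sin(yaw),-np.cos(yaw)])
E
```

```text
clock: 14.83
eef_pos: [669.0, -55.6, 213.9]
tcp_rot: [3.141, 0.001, -0.294]
contact_force: [-0.8, -0.2, 0.0]
opening: 0.975
grasp_force: 0.0
w4 [ 366  158   83   56 3442] [ 639.14638431 -146.75485492   50.        ]
w7 [ 365  157   84   56 3422] [ 639.12438038 -146.88080899   50.        ]
[ 602  123   38  107 1980] [621.31969697 170.17929293] 21.36769563718442 314.31041591443727
[ 237  163   71   37 2456] [272.2223127  181.57043974] 8.480334175985133 -47.02391404441484
[457 166  27  27 565] [470.06017699 178.09911504] 12.101539916996776 151.74764725786082
[315 173  10  46 448] [319.43973214 195.453125  ] -5.891953547434691 0.11730145517161271
[549 214  65  56 412] [571.97815534 229.63834951] -44.17391773849329 273.9488671987768
[ 410  234  107   53 1779] [471.43620011 254.25070264] -71.89567633678897 165.11671748472082
[281 276  43  12 405] [303.09382716 282.58518519] -105.32377410873433 -18.0180648403986
```

```bash
python3 -m jog '[{"x":-0.05,"y":0,"z":3,"spin":0,"grip":0},{"x":-0.05,"y":0,"z":3,"spin":0,"grip":0},{"x":-0.05,"y":0,"z":3,"spin":0,"grip":0},{"x":-0.05,"y":0,"z":3,"spin":0,"grip":0},{"x":-0.05,"y":0,"z":2.5,"spin":0,"grip":0},{"x":0,"y":0,"z":1.5,"spin":0,"grip":0},{"x":0,"y":0,"z":0,"spin":0,"grip":0}]'; python3 -m jog '[{"x":0,"y":0,"z":0,"spin":0,"grip":1},{"x":0,"y":0,"z":0,"spin":0,"grip":1},{"x":0,"y":0,"z":0,"spin":0,"grip":1},{"x":0,"y":0,"z":0,"spin":0,"grip":1},{"x":0,"y":0,"z":0,"spin":0,"grip":1},{"x":0,"y":0,"z":0,"spin":0,"grip":1},{"x":0,"y":0,"z":0,"spin":0,"grip":1},{"x":0,"y":0,"z":0,"spin":0,"grip":1}]' 40
```

```text
clock: 15.47
eef_pos: [662.2, -55.1, 51.3]
tcp_rot: [3.14, 0.007, -0.295]
contact_force: [-1.1, -0.5, -0.1]
opening: 1.0
grasp_force: 0.0
clock: 16.13
eef_pos: [666.6, -55.1, 55.7]
tcp_rot: [-3.141, -0.001, -0.294]
contact_force: [-2.3, 0.0, 5.8]
opening: 0.123
grasp_force: 41.8
```

```bash
python3 -m jog '[{"x":0,"y":0.2,"z":0,"spin":0,"grip":1},{"x":0,"y":0.2,"z":0,"spin":0,"grip":1},{"x":0,"y":0.2,"z":0,"spin":0,"grip":1},{"x":0,"y":0.2,"z":0,"spin":0,"grip":1},{"x":0,"y":0.2,"z":0,"spin":0,"grip":1},{"x":0,"y":0.2,"z":0,"spin":0,"grip":1},{"x":0,"y":0.2,"z":0,"spin":0,"grip":1},{"x":0,"y":0.2,"z":0,"spin":0,"grip":1},{"x":0,"y":0,"z":0,"spin":0,"grip":1}]'; python3 -m jog '[{"x":0,"y":0.06,"z":0,"spin":0,"grip":1},{"x":0,"y":0.06,"z":0,"spin":0,"grip":1},{"x":0,"y":0.06,"z":0,"spin":0,"grip":1},{"x":0,"y":0.06,"z":0,"spin":0,"grip":1},{"x":0,"y":0.06,"z":0,"spin":0,"grip":1},{"x":0,"y":0.06,"z":0,"spin":0,"grip":1},{"x":0,"y":0.06,"z":0,"spin":0,"grip":1},{"x":0,"y":0.06,"z":0,"spin":0,"grip":1},{"x":0,"y":0.06,"z":0,"spin":0,"grip":1},{"x":0,"y":0.06,"z":0,"spin":0,"grip":1}]'
```

```text
clock: 16.88
eef_pos: [662.0, -70.3, 55.7]
tcp_rot: [-3.141, -0.001, -0.294]
contact_force: [-1.4, 1.2, 6.3]
opening: 0.125
grasp_force: 41.9
clock: 17.72
eef_pos: [660.1, -76.3, 55.7]
tcp_rot: [3.142, -0.001, -0.294]
contact_force: [-2.8, -2.0, 6.2]
opening: 0.125
grasp_force: 41.9
```

```bash
for i in 1; do python3 -m jog '[{"x":0,"y":0.06,"z":0,"spin":0,"grip":1},{"x":0,"y":0.06,"z":0,"spin":0,"grip":1},{"x":0,"y":0.06,"z":0,"spin":0,"grip":1},{"x":0,"y":0.06,"z":0,"spin":0,"grip":1},{"x":0,"y":0.06,"z":0,"spin":0,"grip":1},{"x":0,"y":0.06,"z":0,"spin":0,"grip":1}]'; done; python3 -m jog '[{"x":0,"y":0.06,"z":0,"spin":0,"grip":1},{"x":0,"y":0.06,"z":0,"spin":0,"grip":1},{"x":0,"y":0.06,"z":0,"spin":0,"grip":1},{"x":0,"y":0.06,"z":0,"spin":0,"grip":1},{"x":0,"y":0.06,"z":0,"spin":0,"grip":1},{"x":0,"y":0.06,"z":0,"spin":0,"grip":1}]'
```

```text
clock: 18.22
eef_pos: [659.2, -79.2, 55.7]
tcp_rot: [-3.141, -0.001, -0.294]
contact_force: [-1.6, 1.2, 7.3]
opening: 0.123
grasp_force: 41.9
clock: 18.72
eef_pos: [658.2, -82.6, 55.7]
tcp_rot: [-3.141, -0.001, -0.294]
contact_force: [-0.4, 3.9, 6.7]
opening: 0.125
grasp_force: 41.9
```

```bash
python3 -m jog '[{"x":0,"y":0.06,"z":0,"spin":0,"grip":1},{"x":0,"y":0.06,"z":0,"spin":0,"grip":1},{"x":0,"y":0.06,"z":0,"spin":0,"grip":1},{"x":0,"y":0.06,"z":0,"spin":0,"grip":1}]'
```

```text
clock: 19.05
eef_pos: [658.1, -83.0, 55.8]
tcp_rot: [-3.138, -0.001, -0.295]
contact_force: [1.7, 13.4, 5.1]
opening: 0.123
grasp_force: 41.7
```

```bash
python3 -m jog '[{"x":0,"y":0.06,"z":0,"spin":0,"grip":1},{"x":0,"y":0.06,"z":0,"spin":0,"grip":1},{"x":0,"y":0.06,"z":0,"spin":0,"grip":1},{"x":0,"y":0.06,"z":0,"spin":0,"grip":1}]'
```

```text
clock: 19.38
eef_pos: [658.0, -83.4, 55.7]
tcp_rot: [-3.135, -0.001, -0.296]
contact_force: [5.1, 22.6, 4.3]
opening: 0.125
grasp_force: 41.7
```

```bash
python3 -m jog '[{"x":0,"y":-0.15,"z":0,"spin":0,"grip":1},{"x":0,"y":-0.15,"z":0,"spin":0,"grip":1},{"x":0,"y":-0.15,"z":0,"spin":0,"grip":1},{"x":0,"y":-0.1,"z":0,"spin":0,"grip":1},{"x":0,"y":0,"z":0,"spin":0,"grip":1},{"x":0,"y":0,"z":0,"spin":0,"grip":1}]'; python3 -m jog '[{"x":0,"y":0,"z":0,"spin":0,"grip":0},{"x":0,"y":0,"z":0,"spin":0,"grip":0},{"x":0,"y":0,"z":0,"spin":0,"grip":0},{"x":0,"y":0,"z":0,"spin":0,"grip":0},{"x":0,"y":0,"z":0,"spin":0,"grip":0},{"x":0,"y":0,"z":-3,"spin":0,"grip":0},{"x":0,"y":0,"z":-3,"spin":0,"grip":0},{"x":0,"y":0,"z":-3,"spin":0,"grip":0},{"x":0,"y":0,"z":-3,"spin":0,"grip":0},{"x":0,"y":0,"z":-3,"spin":0,"grip":0},{"x":0,"y":0,"z":-1,"spin":0,"grip":0},{"x":0,"y":0,"z":0,"spin":0,"grip":0}]'
```

```text
clock: 19.88
eef_pos: [658.3, -82.1, 55.7]
tcp_rot: [-3.141, -0.001, -0.294]
contact_force: [-1.6, 1.2, 6.6]
opening: 0.124
grasp_force: 42.0
clock: 20.88
eef_pos: [659.7, -82.6, 218.3]
tcp_rot: [-3.141, -0.006, -0.294]
contact_force: [0.4, -0.1, 0.6]
opening: 0.997
grasp_force: 0.0
```

```bash
python3 -m jog '[{"x":-2.45,"y":0.52,"z":0,"spin":0,"grip":1},{"x":-2.45,"y":0.52,"z":0,"spin":0,"grip":1},{"x":-2.45,"y":0.52,"z":0,"spin":0,"grip":1},{"x":-2.45,"y":0.52,"z":0,"spin":0,"grip":1},{"x":-2.45,"y":0.52,"z":0,"spin":0,"grip":1},{"x":0,"y":0,"z":0,"spin":0,"grip":1},{"x":0,"y":0,"z":2.5,"spin":0,"grip":1},{"x":0,"y":0,"z":2.5,"spin":0,"grip":1},{"x":0,"y":0,"z":1.5,"spin":0,"grip":1},{"x":0,"y":0,"z":0.6,"spin":0,"grip":1},{"x":0,"y":0,"z":0,"spin":0,"grip":1}]'; python3 -m jog '[{"x":0.08,"y":0,"z":0.18,"spin":0,"grip":1},{"x":0.08,"y":0,"z":0.18,"spin":0,"grip":1},{"x":0,"y":0,"z":0,"spin":0,"grip":1}]'
```

```text
clock: 21.8
eef_pos: [531.8, -71.6, 141.4]
tcp_rot: [3.141, 0.004, -0.294]
contact_force: [-0.1, -1.0, -0.7]
opening: -0.003
grasp_force: 0.0
clock: 22.05
eef_pos: [535.5, -72.3, 140.7]
tcp_rot: [-3.141, -0.001, -0.294]
contact_force: [-0.4, -0.7, -0.8]
opening: -0.0
grasp_force: 0.0
```

```bash
python3 -m jog '[{"x":0.08,"y":0,"z":0.18,"spin":0,"grip":1},{"x":0.08,"y":0,"z":0.18,"spin":0,"grip":1},{"x":0,"y":0,"z":0,"spin":0,"grip":1}]'; python3 -m jog '[{"x":0.08,"y":0,"z":0.18,"spin":0,"grip":1},{"x":0,"y":0,"z":0,"spin":0,"grip":1}]'; python3 -m jog '[{"x":0.08,"y":0,"z":0.18,"spin":0,"grip":1},{"x":0,"y":0,"z":0,"spin":0,"grip":1}]'
```

```text
clock: 22.3
eef_pos: [536.4, -72.7, 136.7]
tcp_rot: [-3.142, -0.0, -0.294]
contact_force: [-0.0, 0.7, -0.9]
opening: 0.003
grasp_force: 0.0
clock: 22.47
eef_pos: [537.0, -72.9, 134.7]
tcp_rot: [3.142, -0.0, -0.294]
contact_force: [0.5, 0.3, 0.6]
opening: 0.001
grasp_force: 0.0
clock: 22.63
eef_pos: [537.7, -73.1, 132.7]
tcp_rot: [3.142, 0.0, -0.294]
contact_force: [0.4, -1.2, 0.2]
opening: 0.002
grasp_force: 0.0
```

Already past the bar's 141 with no contact, so the knob has dropped. I press on to confirm it is home.

```bash
python3 -m jog '[{"x":0.08,"y":0,"z":0.18,"spin":0,"grip":1},{"x":0,"y":0,"z":0,"spin":0,"grip":1}]'; python3 -m jog '[{"x":0.06,"y":0,"z":0.12,"spin":0,"grip":1},{"x":0,"y":0,"z":0,"spin":0,"grip":1}]'; python3 -m jog '[{"x":0.04,"y":0,"z":0.09,"spin":0,"grip":1},{"x":0,"y":0,"z":0,"spin":0,"grip":1}]'
```

```text
clock: 22.8
eef_pos: [538.5, -73.3, 130.9]
tcp_rot: [3.142, 0.0, -0.294]
contact_force: [-0.4, 0.6, 1.0]
opening: 0.001
grasp_force: 0.0
clock: 22.97
eef_pos: [539.0, -73.5, 130.1]
tcp_rot: [3.142, 0.0, -0.294]
contact_force: [-1.8, 0.6, 2.7]
opening: -0.001
grasp_force: 2.1
clock: 23.13
eef_pos: [539.1, -73.5, 129.9]
tcp_rot: [-3.142, 0.001, -0.294]
contact_force: [-5.0, 0.8, 10.6]
opening: -0.0
grasp_force: 6.2
```

```bash
python3 -m jog '[{"x":0.04,"y":0,"z":0.09,"spin":0,"grip":1},{"x":0,"y":0,"z":0,"spin":0,"grip":1},{"x":0,"y":0,"z":0,"spin":0,"grip":1}]'; python3 -m jog '[{"x":0,"y":0,"z":-2,"spin":0,"grip":1},{"x":0,"y":0,"z":-3,"spin":0,"grip":1},{"x":0,"y":0,"z":-3,"spin":0,"grip":1},{"x":0,"y":0,"z":-3,"spin":0,"grip":1},{"x":0,"y":0,"z":-2,"spin":0,"grip":0},{"x":0,"y":0,"z":0,"spin":0,"grip":0},{"x":0,"y":0,"z":0,"spin":0,"grip":0}]'; python3 - <<'E'
import pickle
from h import *
from rig import *
np.set_printoptions(precision=1,suppress=True)
s=sense();w=grab_frame('wrist');w['s']=s
h=cv2.cvtColor(w['pixels'],cv2.COLOR_BGR2HSV)
m=cv2.inRange(h,(45,90,30),(85,255,200));k,l,st,c=cv2.connectedComponentsWithStats(m);i=1+st[1:,4].argmax()
print('pcb',plane(w,[c[i]],50,s)[0],'moved',np.linalg.norm(plane(w,[c[i]],50,s)[0]-[658,-82.3,50]))
b=cv2.GaussianBlur(w['pixels'],(3,3),0).astype(int)
for r in range(120,220,5):
    q=np.flatnonzero(b[r,285:352,0]<100)+285;print(r,(q[0],q[-1]) if len(q) else None,end=' ')
for L in(0,12):
    t=np.array([547.2,-74.5,131])+(20+L)*np.array([-.423*.957,.423*.29,.906]);print(L,proj(w,t,s))
d=pickle.load(open('f0.pkl','rb'))
for n in('scene','side'):
    g=grab_frame(n)['pixels'].astype(int);o=d[n]['pixels'].astype(int)
    for nm,X in(('A',[484.8,-225.4,45]),('B',[443.3,-443.1,45])):
        u,v=proj(d[n],X)[0].astype(int);print(n,nm,np.abs(g-o)[v-14:v+14,u-9:u+10].mean())
E
```

```text
clock: 23.38
eef_pos: [539.2, -73.5, 129.7]
tcp_rot: [-3.142, 0.001, -0.294]
contact_force: [-8.9, 2.2, 18.6]
opening: 0.001
grasp_force: 10.8
clock: 23.97
eef_pos: [540.5, -73.8, 259.3]
tcp_rot: [-3.141, -0.003, -0.294]
contact_force: [0.3, -0.5, -0.3]
opening: 0.416
grasp_force: 0.0
pcb [ 630.2 -173.8   50. ] moved 95.63308209693216
120 None 125 None 130 None 135 (np.int64(314), np.int64(325)) 140 (np.int64(310), np.int64(327)) 145 (np.int64(306), np.int64(331)) 150 (np.int64(295), np.int64(332)) 155 (np.int64(306), np.int64(335)) 160 (np.int64(304), np.int64(332)) 165 (np.int64(288), np.int64(334)) 170 (np.int64(285), np.int64(332)) 175 (np.int64(285), np.int64(333)) 180 (np.int64(303), np.int64(335)) 185 (np.int64(304), np.int64(333)) 190 (np.int64(302), np.int64(335)) 195 (np.int64(301), np.int64(336)) 200 (np.int64(303), np.int64(335)) 205 (np.int64(308), np.int64(329)) 210 None 215 None 0 [[318.  196.2]]
12 [[318.  204.5]]
scene A 9.716165413533835
scene B 6.226817042606516
side A 13.345238095238095
side B 2.2092731829573933
```

```bash
python3 -c "
from rig import *
print(sign_off())"
```

```text
the job is handed in; nothing more can be done
None
```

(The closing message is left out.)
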